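# Fit the panel, then find which way the socket cap unscrews and hold it off

### The job

Lower the blue front panel over the two brass pins of the aluminium enclosure until it lies flush, with the capped socket standing up through its big hole, and let go of it. Then unscrew the black dust cap from the socket: some of these surplus sockets are reverse-threaded, so try it both ways and, when it turns free, lift it well clear. Finish while holding the cap up in the gripper, with the panel still flush and the relay, spudger, chip tube and scrap bin left as they were.

Things in the scene. Friction and masses are not known exactly. Their poses are not given: they have to be found in the camera images.
- panel: Blue metal front panel, 130 (x) x 200 (y) x 4 mm, 0.26 kg, flat on the desk at the start. Origin at the centre of its underside, z up. Two 11 mm pin holes at (-45, +80) and (+45, -80) mm, a 65 mm hole for the socket at (0, -45) mm. Carries a handle. It goes on with its x and y axes along the enclosure's.
- handle (a point): Centre of the panel's steel handle bar, at (0, +35, +31) mm in the panel's frame, axes as the panel's. The bar is 70 mm along x, 14 mm wide in y, 14 mm high, on two legs, its top 38 mm above the panel's underside; pinch it across y from above.
- seat (a point): Centre of the enclosure's flat top face, 45 mm above the desk: the panel's origin comes to lie here when it is flush. Axes as the enclosure's.
- chassis: Bare aluminium enclosure, a closed box 130 (x) x 200 (y) x 45 mm high, fixed. Origin at the centre of its underside, z up. Two upright brass pins, 8 mm across with a tapered tip, stand 16 mm above its top face at (-45, +80) and (+45, -80) mm; the socket stands on the face at (0, -45) mm.
- socket: Fixed steel post 26 mm high, hidden by the cap; origin at its foot on the enclosure's top, z up. Two lugs lock the cap: a quick thread, the cap does not rise. Turned the wrong way it stops hard after 0.1 to 0.5 rad. Turned the right way (either hand, differs from run to run, not visible) it turns freely and lifts straight off once 1.1 to 1.9 rad from its start; one grip can do it.
- cap: Loose black ribbed dust cap, a round cup upside down over the socket, 48 mm across, 34 mm high, 0.06 kg; a white line on top runs from near its centre along its +x. Origin at the centre of its open underside, z up. At the start it stands on the enclosure's top face (so 30 mm above the fitted panel), within 0.06 rad of the socket's x axis. How it unscrews: see socket.
- relay: Bystander: black relay cube with a clear top, 28 x 28 x 36 mm, origin under its centre. Loose.
- spudger: Bystander: white nylon spudger, 148 mm long, 10 mm wide, 7 mm high, along its x, lying flat; origin under the centre of its handle. Loose.
- chip_tube: Bystander: blue translucent chip tube, 300 x 14 x 10 mm along its x, origin under its centre. Loose.
- bin_lip (a point): Bystander: middle of the rim nearest the robot of the grey steel scrap bin (110 x 190 x 90 mm), which tilts on side pins in a fixed stand 93 mm high.

How it is judged (in metres and radians):
On the way, in this order (a step that is already met when the one before it is completed fails the run):
1. the panel lies flush on the enclosure, over both pins, released, with the cap still on (distance between panel and seat below 0.004 m and z of panel in the frame of seat below 0.002 m and angle between the x axis of panel and the x axis of chassis, either way round below 0.06 rad and angle between panel's own z axis and vertical below 0.03 rad and contact force between the fingers and panel below 0.3 N and z of cap in the frame of socket below 0.008 m), for 0.2 s.
2. the cap is turned well round on its socket while still down (angle between the x axis of cap and the x axis of socket, either way round above 0.7 rad and z of cap in the frame of socket below 0.01 m and horizontal distance between cap and socket below 0.006 m), for 0.05 s.
At the end, for the whole second after the job is handed in: The cap is held still in the fingers, its underside at least 40 mm above the enclosure's top face and touching neither panel, enclosure nor socket; the panel lies flush on the enclosure (origin within 4 mm of the seat and not 2 mm above it, within 0.06 rad, not tilted by 0.03 rad) (z of cap in the frame of socket above 0.04 m and contact force between the fingers and cap above 1 N and linear speed of cap below 0.05 m/s and contact force between cap and panel below 0.2 N and contact force between cap and chassis below 0.2 N and contact force between cap and socket below 0.2 N and distance between panel and seat below 0.004 m and z of panel in the frame of seat below 0.002 m and angle between the x axis of panel and the x axis of chassis, either way round below 0.06 rad and angle between panel's own z axis and vertical below 0.03 rad); the arm keeps its last pose, push and grip.
It fails at once if the relay was displaced by more than 20 mm (distance of relay from where it was at the start of the episode above 0.02 m).
It fails at once if the spudger was displaced by more than 20 mm (distance of spudger from where it was at the start of the episode above 0.02 m).
It fails at once if the chip tube was displaced by more than 20 mm (distance of chip_tube from where it was at the start of the episode above 0.02 m).
It fails at once if the scrap bin was tilted by more than 20 mm at its lip (distance of bin_lip from where it was at the start of the episode above 0.02 m).
It also fails if it takes over 69 s, if anything falls off the work surface, if the arm or the gripper's body presses on something with over 40 N, if the wrist force passes 120 N, or if a joint passes its speed limit or range.

### The arm

A 6-joint arm with a two-finger parallel gripper is mounted at the origin on the work surface. World frame = base frame: x ahead of the robot, y to its left, z up, the work surface at z = 0. Lengths are in mm, angles in rad, forces in N, time in s.
With the tool pointing down it reaches from about 350 to 950 mm from the base axis. Payload 17.4 kg.
Tool frame: the origin (TCP) lies midway between the tips of the shut fingers; the grasp point (between the pads) lies 19 mm behind it (env.pinch_z is the distance from the TCP to the grasp point, in mm); z points along the fingers, y is the line along which they close (so a half turn about z gives the same grasp; the last joint's range is limited). The gripper opens to 93 mm and grips with 3 to 60 N. Pads are 15 mm wide; open, the fingers measure 128 mm over their backs; the gripper's body (75 mm by 188 mm) begins 65 mm behind the grasp point.
Start: joints at [-1.224, 0.116, 1.442, -0, 1.584, -0.038], TCP at [253.369, -625.649, 190.546] pointing down, gripper open.
Joint ranges: [-2.83, 2.83], [-0.83, 2.19], [0.07, 2.5], [-1.14, 4.28], [0.01, 3], [-2.97, 2.97]. Speed limits (rad/s): [1.89, 1.89, 2.22, 3.14, 3.14, 3.14].

### API

Orientations are given as a 3x3 rotation matrix whose columns are the frame's x, y, z axes.
In Python, from rig import env, readout, cams gives the robot as it stands. Calls block until the motion is done:
- env.movep(position, orientation): joint-space move of the TCP to a pose.
- env.movel(position, vel=150, ori=None, until_force=None): straight line of the TCP; ori=None keeps the orientation; vel is the mean speed in mm/s. With until_force (N) it stops when the force on the tool has changed by that much, and returns True; else False.
- env.movej(angles): joint-space move.
- env.gripper_open() and env.grasp(newtons=None): open the fingers fully, or close them until they stop; newtons is the grip in N (None keeps the last).
- env.wait(seconds).
- env.ik(position, orientation): joint angles nearest the present ones, or None.
- readout.get_obs(): the state.
- cams.capture(name): name is "scene" or "side" or "wrist"; returns a dict with "image" (420x560x3 uint8, red, green, blue), "range_z" (420x560 float32, mm along the optical axis (not along the pixel's ray), 0 where there is no reading), "fx", "fy", "cx", "cy" (pixels), "eye" and "attitude" of the camera in the world. Camera axes: x right, y up, looking along -z (the intrinsics and any distortion apply to the point x, -y, -z); pixel columns grow to the right and rows downward; lengths in mm; the calibration is good to about 2 mm. A picture is of the moment at which its call begins.
A pose or a line that the arm cannot do raises env.Unreachable and nothing moves.
- env.close_job(): hands the job in; it is judged then, once.
Trained networks look in the newest picture that a camera, given by its name, has taken for a name from the list of things; names that differ only in an ending like _2 or _b are one class to them, and where a whole thing is asked for, a point or a joint stands for the part that bears it (a point fixed in the world has none). Each returns a list of dicts, best first, with "conf" (0 to 1); they miss things now and then, are a little off and sometimes report something else, mostly with a low value. They report only what shows in the picture. A call takes as long as a camera call.
- cams.boxes_of(name, camera): "point" ([x, y, z] in mm, in the coordinates of the camera as it stood for that picture, good to about 4 mm: the middle of the surface that is visible of it).
- cams.trace(name, camera): "mask" (420x560 bool, what is visible of it).
The state is a dict: "clock": time; "qpos": joint angles; "joint_velocities": joint speeds; "effort": joint torques, N m; "ee_pos": TCP position; "ee_rot": TCP orientation; "force": force on the tool from outside, world axes, zero at the start; "ft_torque": the same for the moment, N m; "width": finger opening in mm; "finger_force": force on a finger pad.
Only numpy, scipy, OpenCV 4.12 (cv2) and the standard library are available. Lean on these libraries where they do the work, as an engineer would, in place of code of your own. Each camera call takes 0.05 s, during which the arm holds its last target. There are 200 camera calls.

## Working session

There is one attempt and no reset: what is moved stays moved. The work goes in short steps, each a Python script; the robot and the scene stay as the last script left them, time stands still between calls to the robot, and variables do not carry over. Pictures are saved under pics/ and viewed, at most 10 in all, crops included, and the job is handed in when it is done.

```bash
ls; mkdir -p pics
cat > h.py <<'E'
import numpy as np, cv2
from rig import env, readout, cams
def w(c,p): return np.array(c["eye"])+np.array(c["attitude"])@np.array(p)
def cloud(c):
    """world points per pixel (H,W,3), no distortion"""
    z=c["range_z"].astype(float); v,u=np.mgrid[:z.shape[0],:z.shape[1]]
    P=np.stack([(u-c["cx"])/c["fx"]*z,-(v-c["cy"])/c["fy"]*z,-z],-1)
    return P@np.array(c["attitude"]).T+np.array(c["eye"])
def save(c,n): cv2.imwrite("pics/"+n,np.ascontiguousarray(c["image"][:,:,::-1]))
E
python3 - <<'E'
from h import *
np.set_printoptions(precision=1,suppress=True)
for cam in ["scene","side"]:
    c=cams.capture(cam); save(c,cam+"0.png"); print(cam,{k:v for k,v in c.items() if k not in("image","range_z")})
    P=cloud(c)
    for n in ["panel","handle","chassis","cap","relay","spudger","chip_tube","bin_lip"]:
        for r in cams.boxes_of(n,cam)[:2]: print(n,round(r["conf"],2),w(c,r["point"]))
    for n in ["panel","chassis","cap","handle"]:
        for r in cams.trace(n,cam)[:1]:
            m=r["mask"]&(c["range_z"]>0); q=P[m]; print("mask",n,r["conf"],m.sum(),np.median(q,0),q.min(0),q.max(0))
print(readout.get_obs())
E
```

```text
pics
scene {'fx': 495.7246491301381, 'fy': 495.7246491301381, 'cx': 278.9344194135673, 'cy': 206.23958419904656, 'eye': array([1390.8,  263. , 1063.9]), 'attitude': array([[-0.4, -0.7,  0.6],
       [ 0.9, -0.3,  0.3],
       [-0. ,  0.6,  0.8]])}
panel 0.65 [ 516.7 -157.5    6.1]
handle 0.76 [ 515.  -161.8    3.8]
chassis 0.85 [567.6 188.2  43.3]
chassis 0.32 [ 518.7 -161.1    1.7]
cap 0.87 [562.1 127.   78.1]
relay 0.57 [ 737.2 -252.3   27. ]
relay 0.15 [ 519.3 -158.1    3.2]
spudger 0.62 [734.4 232.1   3.2]
chip_tube 0.91 [ 630.5 -461.1    9.6]
chip_tube 0.58 [567.6 192.2  42.5]
bin_lip 0.55 [843.8 -69.7  60. ]
mask panel 0.66 2078 [ 516.6 -157.8    2.4] [ 431.8 -280.6   -6.5] [589.5 -66.4  42.1]
mask chassis 0.77 3378 [566.6 187.4  42.3] [428.7  64.6  -6.6] [628.4 284.   80.2]
mask cap 0.84 359 [561.5 130.3  74.7] [504.4  99.6  39.7] [577.8 154.2  82.3]
mask handle 0.87 2121 [ 517.  -161.8    2.3] [ 431.8 -284.6   -6.5] [590.3 -68.2  42.1]
side {'fx': 384.8334718892832, 'fy': 384.8334718892832, 'cx': 278.57723692454977, 'cy': 205.7228748199103, 'eye': array([323.2, 484.4, 717. ])
[... 530 characters left out ...]
.5]
mask panel 0.66 2758 [ 502.  -137.2    3.8] [ 433.8 -279.7   -2.7] [584.4 -65.   40.7]
mask chassis 0.72 6780 [524.4 206.6  44.4] [452.8  66.1  -2. ] [621.1 287.   79.2]
mask cap 0.56 591 [543.2 138.4  77.8] [523.3 108.8  47.9] [570.  156.6  82.1]
{'clock': 1.3, 'qpos': array([-1.2,  0.1,  1.4,  0. ,  1.6, -0. ]), 'joint_velocities': array([-0., -0.,  0., -0., -0., -0.]), 'effort': array([  0. , -72.1, -62.3,   0.1,   0. ,   0. ]), 'ee_pos': array([ 253.4, -625.6,  190.6]), 'ee_rot': array([[ 0.9,  0.4,  0. ],
       [ 0.4, -0.9, -0. ],
       [ 0. ,  0. , -1. ]]), 'force': array([ 0.5, -0.2, -0.2]), 'ft_torque': array([-0. ,  0. ,  0.1]), 'finger_force': 0.0, 'width': 93.14465929851569}
```

View pics/scene0.png

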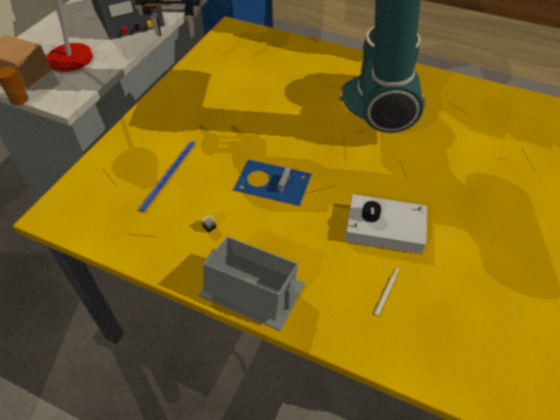

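View pics/side0.png

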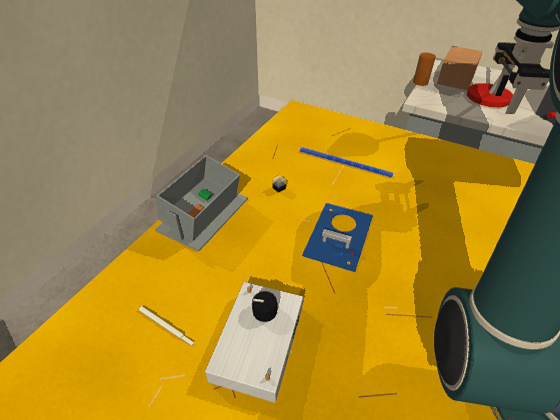

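The views show the panel at (272,182) in scene with its big hole toward -y. The enclosure is at (388,223), with its cap at its -y end. Both are only slightly yawed. The tube, relay, bin and spudger all sit clear of both. I'll measure each from above with the wrist camera.

Run:
```python
from h import *
np.set_printoptions(precision=1,suppress=True)
R=np.diag([1.,-1,-1])
for n,p in [("chassis",[545,180,400]),("panel",[510,-160,380])]:
    env.movep(p,R); c=cams.capture("wrist"); save(c,"w_"+n+".png"); np.savez("w_"+n,**c)
    print(n,c["eye"],c["attitude"],c["fx"],c["cx"],c["cy"],readout.get_obs()["ee_pos"])
    for k in [n,"cap","handle"]:
        for r in cams.boxes_of(k,"wrist")[:1]: print(k,r["conf"],w(c,r["point"]))
        for i,r in enumerate(cams.trace(k,"wrist")[:1]):
            m=r["mask"]; np.save(f"m_{n}_{k}",m); q=cloud(c)[m&(c["range_z"]>0)]; print("mask",k,r["conf"],m.sum(),np.median(q,0),q.min(0),q.max(0))
print(readout.get_obs()["clock"])
a=cv2.imread("pics/w_chassis.png");b=cv2.imread("pics/w_panel.png")
cv2.imwrite("pics/w_both.png",cv2.resize(np.vstack([a,b])[:, :],(400,600)) if 0 else cv2.resize(np.hstack([a,b]),(800,300)))
```

```text
chassis [617.5 179.6 593.5] [[-0.   1.   0.3]
 [-1.  -0.   0. ]
 [ 0.  -0.3  1. ]] 334.4054886943027 280.7568555447525 209.05899118946502 [545.2 179.5 399.8]
chassis 0.71 [539.5 183.6  47.1]
mask chassis 0.62 8523 [541.4 185.4  44.8] [448.3  68.4  -1.7] [622.4 286.4  62.3]
cap 0.67 [551.1 134.1  78.7]
mask cap 0.78 834 [550.7 133.8  78.7] [525.6 104.8  43.4] [573.4 156.9  81.8]
handle 0.61 [ 517.7 -154.5   -0.4]
mask handle 0.57 7091 [ 512.4 -154.1    4. ] [ 435.3 -277.2   -2.3] [585.7 -63.5  40.7]
panel [ 582.5 -159.2  573.9] [[ 0.   1.   0.3]
 [-1.   0.   0. ]
 [ 0.  -0.3  1. ]] 334.4054886943027 280.7568555447525 209.05899118946502 [ 510.4 -159.1  380. ]
panel 0.65 [ 513.  -163.7    1.8]
mask panel 0.62 7988 [ 512.3 -159.7    3.8] [ 433.2 -276.5   -3.2] [586.2 -63.7  40.7]
cap 0.65 [549.9 123.9  80.1]
mask cap 0.67 1256 [550.3 124.9  78.2] [521.7 106.3  43.2] [573.8 177.5  82.4]
handle 0.74 [ 511.8 -158.2    2.3]
mask handle 0.71 7854 [ 512.3 -159.7    3.8] [ 434.5 -276.5   -2.6] [586.2 -63.7  40.7]
6.3833
```

View pics/w_both.png

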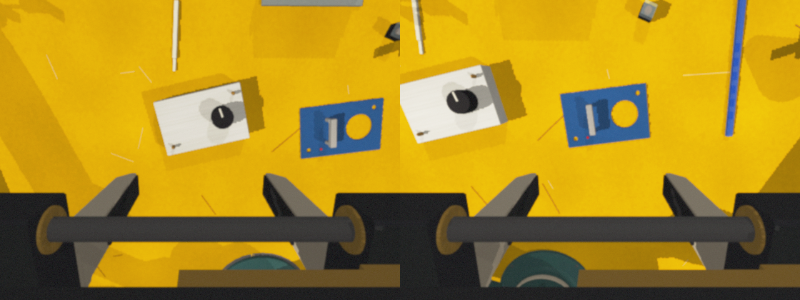

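Both parts show clearly from above. Image up is +x and right is -y; the enclosure is at about (203,119) and the panel at (605,114) in the composite. I'll fit rectangles to their top faces and locate the handle, hole, cap and pins.

```bash
cat > fit.py <<'E'
from h import *
def rect(q,mask_fill=True):
    (cx,cy),(a,b),ang=cv2.minAreaRect(q[:,:2].astype(np.float32))
    if a>b: a,b,ang=b,a,ang+90      # short side = x
    ang=(ang+90)%180-90
    return np.array([cx,cy,a,b,ang])
def main(m,P): # largest component
    n,l,s,_=cv2.connectedComponentsWithStats(m.astype(np.uint8)); return l==1+np.argmax(s[1:,4])
def chassis(c):
    P=cloud(c); z=P[...,2]; m=(abs(z-45)<6)&(abs(P[...,0]-540)<130)&(abs(P[...,1]-180)<150)
    m=main(m,P); return rect(P[m]),np.median(z[m]),m,P
def panel(c,z0=4):
    P=cloud(c); h=cv2.cvtColor(c["image"],cv2.COLOR_RGB2HSV); m=(h[...,0]>95)&(h[...,0]<130)&(h[...,1]>120)&(abs(P[...,2]-z0)<8)
    m=main(m,P); return rect(P[m]),np.median(P[...,2][m]),m,P
E
python3 - <<'E'
from fit import *
np.set_printoptions(precision=2,suppress=True)
for f in ["w_chassis","w_panel"]:
    c=dict(np.load(f+".npz"))
    if 1:
        r,z,m,P=chassis(c); print(f,"CH",r,z,m.sum())
        X=P[(P[...,2]>77)&(abs(P[...,0]-550)<40)&(abs(P[...,1]-133)<40)]; print(" cap top",cv2.minEnclosingCircle(X[:,:2].astype(np.float32)),len(X),np.median(X,0))
        X=P[(abs(P[...,2]-58)<6)&(abs(P[...,0]-540)<110)&(abs(P[...,1]-180)<130)]; print(" pins",X[:12])
    r,z,m,P=panel(c); print(f,"PA",r,z,m.sum())
    X=P[(abs(P[...,2]-38)<6)&(abs(P[...,0]-510)<80)&(abs(P[...,1]+125)<60)]; print(" handle",rect(X),len(X),np.median(X[:,2]))
    # hole: contour holes in panel mask
    cs,h=cv2.findContours(m.astype(np.uint8),cv2.RETR_CCOMP,cv2.CHAIN_APPROX_NONE)
    for k,hh in zip(cs,h[0]):
        if hh[3]>=0 and len(k)>5:
            uv=k[:,0]; 
            q=P[uv[:,1],uv[:,0]]; print(" hole",cv2.minEnclosingCircle(q[:,:2].astype(np.float32)),q.mean(0))
E
```

```text
w_chassis CH [538.57 176.2  130.25 200.12  12.81] 44.751087310840376 8647
 cap top ((559.6345825195312, 140.24937438964844), 36.91747283935547) 31667 [568.52 133.67 529.8 ]
 pins [[604.02 108.56  55.84]
 [604.01 106.91  55.19]
 [602.47 111.5   54.73]
 [602.53 110.2   56.78]
 [602.57 108.85  58.41]
 [602.59 107.39  59.13]
 [602.48 105.27  55.04]
 [601.03 111.79  57.39]
 [601.03 110.22  57.39]
 [601.1  108.99  59.85]
 [601.11 107.49  60.27]
 [601.06 105.69  58.44]]
w_chassis PA [ 511.4  -170.78  126.77  198.76    7.22] 3.88973591928999 5794
 handle [ 505.79 -135.55   15.07   69.93  -83.15] 391 37.61305868514353
 hole ((460.3148193359375, -128.5308074951172), 7.534546852111816) [ 459.76 -127.65    4.18]
 hole ((457.3581237792969, -96.63357543945312), 8.806453704833984) [457.3  -96.73   3.67]
 hole ((501.73455810546875, -146.36984252929688), 44.691131591796875) [ 503.49 -149.49    3.84]
 hole ((517.3795776367188, -215.1013641357422), 36.544960021972656) [ 517.23 -214.37    3.77]
 hole ((566.0623779296875, -242.86056518554688), 8.4822416305542) [ 566.06 -242.8     4.16]
w_panel CH [538.84
[... 357 characters left out ...]
 107.51  60.55]
 [601.22 107.13  58.44]
 [601.26 106.13  57.53]
 [601.36 106.06  54.76]]
w_panel PA [ 511.46 -171.59  126.37  196.04    7.28] 3.7847407386528857 6600
 handle [ 506.12 -136.19   14.17   69.24  -82.73] 376 37.63639078030326
 hole ((459.4540710449219, -127.59426879882812), 6.760426998138428) [ 459.95 -127.58    3.62]
 hole ((457.29486083984375, -98.4078369140625), 8.699379920959473) [457.17 -98.24   3.81]
 hole ((501.9730224609375, -136.76290893554688), 40.781803131103516) [ 502.6  -135.12    3.67]
 hole ((516.7227783203125, -215.56607055664062), 36.18843078613281) [ 517.55 -216.12    3.67]
 hole ((566.2032470703125, -244.84716796875), 8.99404525756836) [ 566.45 -244.85    4.  ]
```

```bash
cat >> h.py <<'E'
CH=np.array([538.7,176.1]); CY=np.radians(12.83)
PA=np.array([511.2,-171.0]); PY=np.radians(7.25)
def tool(yaw): # tool x along yaw, pointing down
    c,s=np.cos(yaw),np.sin(yaw); return np.array([[c,s,0],[s,-c,0],[0,0,-1.]])
def loc(o,yaw,p): c,s=np.cos(yaw),np.sin(yaw); return o+np.array([c*p[0]-s*p[1],s*p[0]+c*p[1]])
def st():
    o=readout.get_obs(); print("t%.1f pos"%o["clock"],o["ee_pos"].round(1),"F",o["force"].round(1),"T",o["ft_torque"].round(2),"w%.1f ff%.1f"%(o["width"],o["finger_force"]),"q6 %.2f"%o["qpos"][5]); return o
E
python3 - <<'E'
from fit import *
np.set_printoptions(precision=2,suppress=True)
p=loc(PA,PY,(30,35)); R=tool(PY)
env.movep([*p,120],R); st()
print(env.movel([*p,17],vel=100,until_force=15)); st()
env.grasp(50); st()
env.movel([*p,150],vel=100); st()
c=cams.capture("wrist"); save(c,"held.png"); np.savez("held",**c)
s=cams.capture("side"); np.savez("held_side",**s)
cv2.imwrite("pics/held2.png",cv2.resize(np.hstack([c["image"],s["image"]])[:,:,::-1],(800,300)))
r,z,m,P=panel(c,150-17+4); print(r,z,m.sum())
E
```

```text
t7.4 pos [ 537.3 -132.8  121.8] F [0.2 0.2 0.1] T [ 0.07 -0.02 -0.04] w93.0 ff0.0 q6 1.16
False
t8.6 pos [ 536.9 -132.6   17.7] F [-0.7 -0.4 -0.1] T [ 0.01  0.06 -0.01] w93.1 ff0.0 q6 1.16
t10.0 pos [ 536.5 -132.5   17. ] F [ 0.3 -1.   0.1] T [0.05 0.04 0.01] w0.3 ff0.0 q6 1.16
t11.5 pos [ 536.3 -132.4  149.3] F [ 0.3  0.6 -0.2] T [ 0.07  0.03 -0.06] w0.4 ff0.0 q6 1.16Traceback (most recent call last):
  File "<stdin>", line 11, in <module>
  File "fit.py", line 14, in panel
    m=main(m,P); return rect(P[m]),np.median(P[...,2][m]),m,P
  File "fit.py", line 8, in main
    n,l,s,_=cv2.connectedComponentsWithStats(m.astype(np.uint8)); return l==1+np.argmax(s[1:,4])
                                                                              ~~~~~~~~~^^^^^^^^^
    return _wrapfunc(a, 'argmax', axis=axis, out=out, **kwds)
    return bound(*args, **kwds)
ValueError: attempt to get argmax of an empty sequence
```

View pics/held2.png

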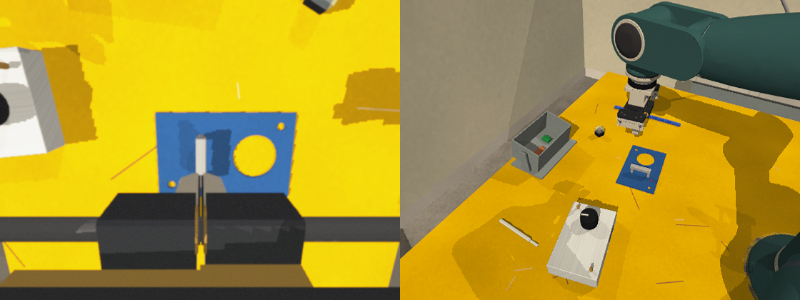

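The fingers closed empty (width 0.3), and the panel is still on the desk with its handle up. Next I'll check where the bar lies relative to the fingers.

Run:
```python
from fit import *
np.set_printoptions(precision=2,suppress=True)
print(readout.get_obs()["ee_rot"])
env.gripper_open(); 
st()
c=cams.capture("wrist"); np.savez("again",**c); cv2.imwrite("pics/again.png",c["image"][60:330,150:450,::-1])
r,z,m,P=panel(c); print(r,z,m.sum(), c["eye"],c["attitude"])
X=P[(abs(P[...,2]-38)<5)&(abs(P[...,0]-510)<80)&(abs(P[...,1]+135)<50)]; print(" handle",rect(X),len(X),np.percentile(X,[1,99],axis=0))
s=cams.capture("side"); P=cloud(s); X=P[(abs(P[...,2]-38)<4)&(abs(P[...,0]-510)<60)&(abs(P[...,1]+135)<50)]; print(" side handle",rect(X),len(X),np.percentile(X,[1,99],axis=0))
```

```text
[[ 0.99  0.13 -0.  ]
 [ 0.13 -0.99  0.  ]
 [-0.   -0.   -1.  ]]
t13.1 pos [ 536.5 -132.5  150. ] F [-0.8  0.8  0.1] T [ 0.04  0.01 -0.03] w92.9 ff0.0 q6 1.16
[ 511.32 -171.52  126.96  198.09    7.24] 3.6964235990601537 15933 [ 608.17 -123.34  343.79] [[ 0.13  0.96  0.26]
 [-0.99  0.12  0.03]
 [ 0.   -0.26  0.97]]
 handle [ 506.51 -136.51   13.32   69.73  -83.02] 969 [[ 473.   -145.78   35.28]
 [ 540.47 -126.76   39.35]]
 side handle [ 505.3  -136.24   16.56   70.14  -83.76] 146 [[ 471.28 -145.97   34.11]
 [ 538.6  -125.85   40.33]]
```

View pics/again.png

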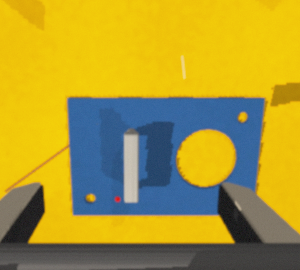

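Geometrically, the bar end (x≈540) should have been between pads spanning 529–544, and the panel never moved. I'll retry further in on the bar with a gentle first close.

Run:
```python
from fit import *
p=loc(PA,PY,(21,35.)); R=tool(PY)
env.movep([*p,80],R)
env.movel([*p,15],vel=100,until_force=15); st()
env.grasp(20); o=st()
if o["width"]>5:
    env.grasp(55); st()
    env.movel([*p,45],vel=60); st()
    c=cams.capture("wrist"); np.savez("held",**c); s=cams.capture("side"); np.savez("held_side",**s)
    cv2.imwrite("pics/held3.png",cv2.resize(np.hstack([c["image"],s["image"]])[:,:,::-1],(800,300)))
    P=cloud(c); h=cv2.cvtColor(c["image"],cv2.COLOR_RGB2HSV); m=(h[...,0]>95)&(h[...,0]<130)&(h[...,1]>120)&(abs(P[...,2]-34)<15)&(abs(P[...,0]-511)<90)&(abs(P[...,1]+171)<120)
    q=P[m]; print(rect(q),np.median(q[:,2]),m.sum()); A=np.c_[q[:,:2]-PA,np.ones(len(q))]; print("plane",np.linalg.lstsq(A,q[:,2],rcond=None)[0])
```

```text
t14.4 pos [ 528.  -133.7   15.7] F [-0.  -0.1  0.5] T [ 0.02 -0.08  0.01] w93.3 ff0.0 q6 1.15
t15.8 pos [ 527.6 -133.6   15. ] F [0.6 0.4 0.2] T [-0.02 -0.02  0.01] w0.5 ff0.0 q6 1.15
```

Run:
```python
from fit import *
o=st()
c=cams.capture("wrist"); s=cams.capture("side"); a=cams.capture("scene")
for n,k in (("wrist",c),("side",s),("scene",a)):
    P=cloud(k); d=np.linalg.norm(P-np.array([527.6,-133.6,30]),axis=-1); d[k["range_z"]==0]=1e9; v,u=np.unravel_index(d.argmin(),d.shape); print(n,u,v,P[v,u].round(1))
I=cv2.resize(c["image"],(400,300)); 
def crop(k,u,v): return cv2.resize(k["image"][v-35:v+35,u-46:u+47],(400,300),interpolation=cv2.INTER_CUBIC)
def px(k,p):
    q=np.array(k["attitude"]).T@(np.array(p)-k["eye"]); return int(k["cx"]-k["fx"]*q[0]/q[2]),int(k["cy"]+k["fy"]*q[1]/q[2])
for k in (s,a): print(px(k,o["ee_pos"]))
cv2.imwrite("pics/diag.png",np.vstack([np.hstack([I,crop(s,*px(s,o["ee_pos"]))]),np.hstack([crop(a,*px(a,o["ee_pos"])),I*0])])[:,:,::-1])
```

```text
t15.8 pos [ 527.6 -133.6   15. ] F [0.6 0.4 0.2] T [-0.02 -0.02  0.01] w0.5 ff0.0 q6 1.15
wrist 282 245 [ 533.2 -133.6   36.8]
side 327 235 [ 526.2 -130.1   28.3]
scene 284 183 [ 526.1 -129.6   28.4]
(326, 237)
(282, 186)
```

View pics/diag.png

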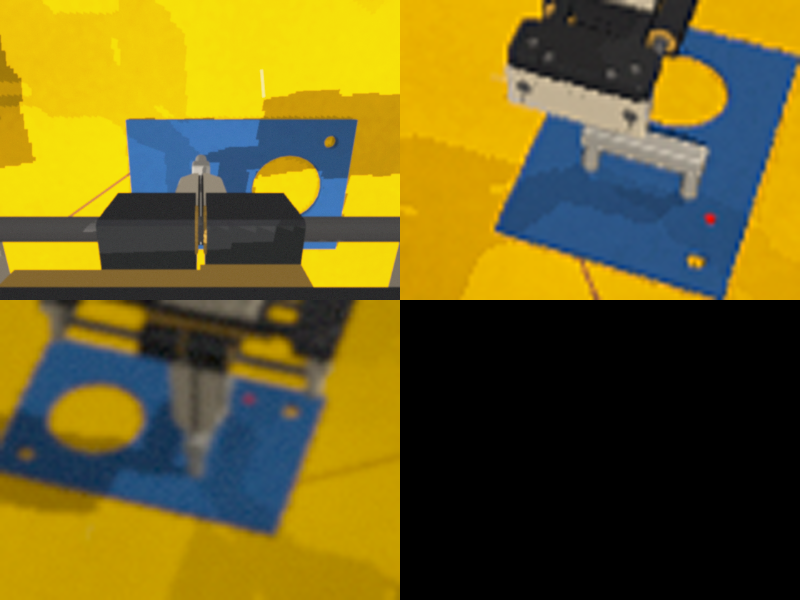

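Run:
```python
from fit import *
np.set_printoptions(precision=0,suppress=True,linewidth=200)
s=cams.capture("side"); P=cloud(s)
print("side rows")
for v in range(206,256,3): print(v,[tuple(int(x) for x in P[v,u]) for u in (310,318,322,326,330,336,342,348)])
a=cams.capture("scene"); P=cloud(a)
print("scene")
for v in range(152,198,3): print(v,[tuple(int(x) for x in P[v,u]) for u in (276,279,281,283,286,290)])
```

```text
side rows
206 [(548, -61, 170), (534, -70, 169), (537, -104, 140), (522, -87, 160), (513, -87, 164), (501, -89, 169), (496, -115, 150), (527, -282, 0)]
209 [(544, -53, 170), (529, -61, 170), (523, -66, 169), (515, -70, 169), (519, -106, 138), (498, -81, 168), (493, -111, 145), (522, -268, 2)]
212 [(541, -47, 168), (526, -54, 169), (519, -57, 170), (512, -61, 169), (504, -64, 170), (493, -70, 171), (491, -107, 140), (517, -254, 5)]
215 [(537, -38, 168), (522, -45, 169), (515, -50, 168), (508, -53, 170), (501, -57, 170), (490, -62, 170), (528, -240, 0), (514, -246, 2)]
218 [(536, -37, 161), (520, -40, 167), (511, -39, 171), (505, -45, 169), (498, -50, 169), (487, -55, 170), (524, -230, 0), (510, -238, 0)]
221 [(539, -46, 143), (520, -44, 154), (510, -39, 163), (503, -44, 163), (495, -44, 166), (484, -47, 169), (520, -220, 0), (506, -226, 1)]
224 [(538, -45, 136), (522, -49, 140), (510, -42, 152), (503, -44, 154), (494, -44, 158), (482, -46, 162), (516, -210, 0), (502, -218, -1)]
227 [(584, -160, 0), (520, -46, 135), (513, -50, 135), (504, -50, 139), (495, -50, 143), (481, -46, 154), (5
[... 2255 characters left out ...]
 (538, -139, 53), (533, -135, 49), (540, -126, 60), (531, -120, 54), (482, -130, 2)]
182 [(508, -163, 0), (537, -139, 39), (530, -136, 34), (539, -126, 46), (498, -135, 2), (493, -125, 1)]
185 [(519, -157, 0), (543, -136, 34), (541, -131, 33), (533, -129, 28), (506, -132, -1), (503, -120, 0)]
188 [(532, -151, 3), (540, -138, 17), (539, -132, 19), (524, -133, 3), (518, -126, 0), (516, -115, 3)]
191 [(542, -147, 2), (539, -139, 3), (540, -132, 7), (531, -130, 0), (528, -122, 0), (526, -110, 3)]
194 [(552, -142, 2), (547, -135, 0), (547, -129, 3), (544, -124, 3), (540, -116, 1), (532, -107, -2)]
197 [(561, -138, 0), (561, -129, 5), (555, -125, 0), (554, -119, 2), (551, -111, 3), (549, -100, 6)]
```

The depth data shows the closed fingers ending at z≈40–45, just above the bar, although the TCP reads 15. So the fingers really reach less far than stated. I'll measure that from the earlier wrist pictures, with the TCP at z=150.

Run:
```python
from fit import *
np.set_printoptions(precision=1,suppress=True,linewidth=200)
print(env.pinch_z)
R=tool(PY)
for f,t in (("again",[536.5,-132.5,150]),("held",[536.3,-132.4,149.3])):
    c=dict(np.load(f+".npz")); P=(cloud(c)-np.array(t))@R   # tool frame
    m=(c["range_z"]>0)&(P[...,2]<60)&(P[...,2]>-70)&(abs(P[...,1])<70)&(abs(P[...,0])<30)
    q=P[m]; print(f,len(q),np.percentile(q[:,2],[50,90,95,99,100]))
    d=q[q[:,2]>np.percentile(q[:,2],97)]; print(d[:8], d[:,:2].min(0),d[:,:2].max(0))
env.movel([*readout.get_obs()["ee_pos"][:2],150]); st()
s=cams.capture("scene"); P=(cloud(s)-readout.get_obs()["ee_pos"])@R
m=(s["range_z"]>0)&(P[...,2]<60)&(P[...,2]>-60)&(abs(P[...,1])<40)&(abs(P[...,0])<30); q=P[m]; print("scene",len(q),np.percentile(q[:,2],[50,90,99,100]))
print(np.sort(q[:,2])[::-1][:40])
```

```text
18.8
again 4042 [-53.3 -34.9 -31.8 -28.6 -26.8]
[[  9.5 -51.8 -29. ]
 [  9.3 -51.5 -28.3]
 [  9.1 -51.1 -27.8]
 [  9.1 -50.5 -27.8]
 [  9.6 -49.7 -29. ]
 [  9.4 -49.3 -28.5]
 [  9.9 -48.3 -30. ]
 [  9.3 -48.3 -28.3]] [ -7.2 -53.8] [ 9.9 52.8]
held 1738 [-49.2 -34.9 -32.2 -29.1 -27.4]
[[  9.3  -6.1 -28.3]
 [  9.   -5.6 -27.6]
 [  9.5  -5.1 -28.9]
 [  9.2  -4.5 -28.1]
 [  8.9  -4.  -27.4]
 [  9.7  -3.5 -29.4]
 [  9.3  -3.  -28.3]
 [  9.7  -2.4 -29.5]] [ 7.3 -7.1] [9.7 7. ]
t17.1 pos [ 527.2 -133.5  148.9] F [ 0.4 -0.6  0.4] T [ 0.  0. -0.] w0.8 ff0.0 q6 1.15
scene 110 [-46.  -31.6 -25.6 -24.8]
[-24.8 -25.2 -28.8 -29.7 -30.  -30.5 -30.5 -30.8 -31.2 -31.2 -31.3 -31.6 -32.  -32.3 -33.  -35.  -35.4 -35.5 -35.7 -35.9 -36.  -36.5 -36.6 -36.7 -36.8 -37.1 -37.5 -37.6 -38.2 -38.3 -38.8 -38.8 -38.9
 -39.4 -39.5 -39.9 -40.  -40.5 -40.7 -41. ]
```

Confirmed: the real tips sit about 27 mm behind the reported TCP, with no sideways offset. I'll compensate for that in every height and grasp the bar.

```bash
echo "TIP=27.0  # true fingertip lies this much behind (above) the reported TCP" >> h.py
python3 - <<'E'
from fit import *
np.set_printoptions(precision=2,suppress=True)
p=loc(PA,PY,(25,35.)); R=tool(PY)
env.gripper_open()
env.movep([*p,60-TIP],R)
print(env.movel([*p,14-TIP],vel=80,until_force=12)); st()
env.grasp(20); o=st()
if o["width"]>5:
    env.grasp(55); o=st(); z=o["ee_pos"][2]
    env.movel([*o["ee_pos"][:2],z+150],vel=120); st()
    c=cams.capture("wrist"); np.savez("held",**c); s=cams.capture("side"); np.savez("held_side",**s)
    cv2.imwrite("pics/held3.png",cv2.resize(np.hstack([c["image"],s["image"]])[:,:,::-1],(800,300)))
    P=cloud(c); h=cv2.cvtColor(c["image"],cv2.COLOR_RGB2HSV); m=(h[...,0]>95)&(h[...,0]<130)&(h[...,1]>120)&(abs(P[...,2]-154)<25)&(abs(P[...,0]-511)<90)&(abs(P[...,1]+171)<120)
    q=P[m]; print(rect(q),np.median(q[:,2]),m.sum()); A=np.c_[q[:,:2]-PA,np.ones(len(q))]; print("plane",np.linalg.lstsq(A,q[:,2],rcond=None)[0])
E
```

```text
False
t19.9 pos [ 531.7 -133.2  -12.9] F [-0.4  0.1  0.1] T [0.01 0.02 0.03] w92.9 ff0.0 q6 1.15
t21.1 pos [ 531.6 -133.1  -13. ] F [ 0.4  0.4 -0.1] T [-0.01 -0.01 -0.02] w14.1 ff20.0 q6 1.15
t21.3 pos [ 531.6 -133.1  -13. ] F [ 0.4  0.2 -0.6] T [-0.01 -0.04 -0.02] w13.2 ff55.0 q6 1.15
t22.7 pos [ 531.3 -133.1  136.1] F [-0.8  0.2 -2.3] T [ 0.09 -0.07  0.01] w13.6 ff55.0 q6 1.15
[ 510.77 -171.25  129.23  199.58    7.2 ] 152.6764821370743 29132
plane [  0.    0.  152.6]
```

Grasped: the panel is level, with the grasp point at (25, 35) in its frame. Now carry it over and lower it with force guarding.

Run:
```python
from fit import *
p=loc(CH,CY,(25.1,35.2)); R=tool(CY)
env.movep([*p,136],R); st()
env.movel([*p,75],vel=100); env.wait(0.2); st()
hit=env.movel([*p,52],vel=40,until_force=6); st()
if not hit: print(env.movel([*p,31],vel=25,until_force=8)); st()
s=cams.capture("side"); 
a=cams.capture("scene")
cv2.imwrite("pics/place.png",np.hstack([cv2.resize(k["image"][v:v+150,u:u+200],(400,300),interpolation=cv2.INTER_CUBIC) for k,u,v in ((s,170,250),(a,290,140))])[:,:,::-1])
```

```text
t24.2 pos [555.6 215.1 136. ] F [ 0.2 -0.7 -2.5] T [ 0.02 -0.01  0.01] w13.4 ff55.0 q6 1.67
t25.1 pos [555.6 216.1  75.7] F [ 0.1 -0.3 -2.6] T [ 0.11 -0.05  0.04] w13.6 ff55.0 q6 1.68
t25.8 pos [555.4 216.   52.1] F [-0.2 -0.  -2.5] T [ 0.06 -0.04 -0.01] w13.4 ff55.0 q6 1.68
True
t26.6 pos [555.2 215.9  32. ] F [-0.5 -0.1  4.8] T [ 0.02  0.07 -0.04] w13.4 ff55.0 q6 1.67
```

View pics/place.png

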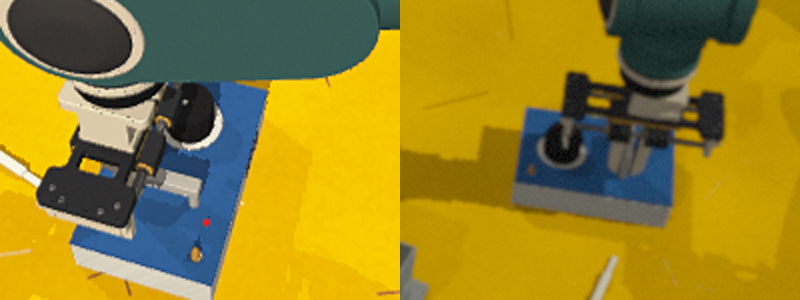

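The panel lies flush: contact came at TCP z=32, as expected, and the pins and cap stand through their holes. Release, retreat, and measure panel and cap from above.

Run:
```python
from fit import *
np.set_printoptions(precision=2,suppress=True)
env.gripper_open(); env.wait(0.2); o=st()
env.movel([*o["ee_pos"][:2],110],vel=100)
cp=loc(CH,CY,(0,-45))
env.movep([cp[0]-20,cp[1]+15,230],tool(0)); st()
c=cams.capture("wrist"); np.savez("fitted",**c); P=cloud(c)
h=cv2.cvtColor(c["image"],cv2.COLOR_RGB2HSV); m=(h[...,0]>95)&(h[...,0]<130)&(h[...,1]>120)&(abs(P[...,2]-49)<8)
q=P[m]; print("panel",rect(q),np.median(q[:,2]),m.sum()); A=np.c_[q[:,:2]-CH,np.ones(len(q))]; print("plane",np.linalg.lstsq(A,q[:,2],rcond=None)[0])
m=(abs(P[...,2]-79)<3)&(np.hypot(P[...,0]-cp[0],P[...,1]-cp[1])<35); X=P[m]; print("cap",cp,rect(X),cv2.minEnclosingCircle(X[:,:2].astype(np.float32)),X.mean(0),len(X))
g=cv2.cvtColor(c["image"],cv2.COLOR_RGB2GRAY); L=P[m&(g>150)]; print("line",len(L),L.mean(0) if len(L) else 0, np.degrees(np.arctan2(*(L.mean(0)-X.mean(0))[1::-1])))
for yaw in (CY,CY-np.pi/2,CY+np.pi/2,CY-.8,CY-1.2): print(yaw,env.ik([*cp,60],tool(yaw)))
```

```text
t28.2 pos [554.6 215.8  31.2] F [-0.3 -0.3  0.2] T [ 0.07 -0.06  0.  ] w93.0 ff0.0 q6 1.67
t29.8 pos [528.6 147.  229.6] F [-0.5  0.7 -0.9] T [ 0.01  0.01 -0.02] w93.1 ff0.0 q6 1.80
panel [538.69 176.04 127.79 197.71  12.79] 48.71063991601284 15331
plane [ 0.  -0.  48.7]
cap [548.69 132.22] [548.96 132.68  46.68  47.12 -88.89] ((548.9207153320312, 132.230224609375), 23.93338394165039) [549.25 132.31  78.7 ] 1630
line 120 [552.69 136.42  78.98] 50.02254863153148
0.22392574303087248 [ 0.19 -0.06  1.83 -0.    1.37  1.54]
-1.346870583764024 None
1.794722069825769 [ 0.19 -0.06  1.83 -0.    1.37 -0.03]
-0.5760742569691275 [ 0.19 -0.06  1.83 -0.    1.37  2.34]
-0.9760742569691274 [ 0.19 -0.06  1.83 -0.    1.37  2.74]
```

The panel is flush with zero tilt and 0.04° off the enclosure's yaw, and the cap is at (548.9, 132.3). Grip the cap with joint 6 near zero and feel both directions.

Run:
```python
from fit import *
cp=[548.9,132.3]; R=tool(CY+np.pi/2)
env.movep([*cp,140],R)
print(env.movel([*cp,56-TIP],vel=80,until_force=10)); env.wait(.1); st()
env.grasp(35); o=st()
if 40<o["width"]<55:
    T0=o["ft_torque"][2]
    def turn(sgn):
        q0=np.array(readout.get_obs()["qpos"]); 
        for i in range(1,21):
            q=q0.copy(); q[5]+=sgn*0.1*i; env.movej(q); o=readout.get_obs(); t=o["ft_torque"][2]-T0
            print("%.2f:%.2f/%.0f"%(sgn*.1*i,t,np.linalg.norm(o["force"])),end=" ")
            if abs(t)>0.4 or (i==6 and 0): print("STOP"); env.movej(q0); return False
        print("free"); return True
    r=turn(-1); st()
    if not r: r=turn(1); st()
    print(r)
```

```text
False
t33.1 pos [549.2 132.3  29.5] F [ 0.4 -1.   0.5] T [-0.01 -0.09  0.01] w92.6 ff0.0 q6 -0.03
t33.9 pos [548.9 132.3  29. ] F [-0.2  0.2  0.2] T [-0.04 -0.1   0.03] w47.7 ff35.0 q6 -0.03
-0.10:-0.05/0 -0.20:-0.04/1 -0.30:-0.10/5 -0.40:-0.22/14 -0.50:-0.41/14 STOP
t35.6 pos [548.9 132.4  29.1] F [-0.2  0.3  1.3] T [ 0.14 -0.16 -0.06] w47.7 ff35.0 q6 -0.03
0.10:-0.07/3 0.20:-0.02/1 0.30:-0.03/2 0.40:-0.06/2 0.50:-0.04/1 0.60:-0.02/2 0.70:-0.06/1 0.80:-0.07/2 0.90:-0.12/1 1.00:-0.07/3 1.10:-0.03/1 1.20:-0.03/2 1.30:-0.05/2 1.40:-0.03/2 1.50:-0.03/2 1.60:-0.06/2 1.70:-0.06/1 1.80:-0.06/2 1.90:-0.08/1 2.00:-0.08/2 free
t40.6 pos [548.9 132.4  29.1] F [-0.3 -1.2  1.4] T [-0.04  0.01 -0.05] w47.7 ff35.0 q6 1.96
True
```

One way stopped hard at about 0.4 rad. The other turned freely through 2.0 rad. Lift with a force guard.

Run:
```python
from fit import *
np.set_printoptions(precision=2,suppress=True)
o=readout.get_obs(); x,y,z=o["ee_pos"]
hit=env.movel([548.9,132.3,z+45],vel=40,until_force=8); print("hit",hit); st()
if not hit:
    env.movel([548.9,132.3,z+110],vel=100); env.wait(.5); st()
    c=cams.capture("wrist"); s=cams.capture("side"); P=cloud(s)
    h=cv2.cvtColor(s["image"],cv2.COLOR_RGB2HSV); m=(h[...,0]>95)&(h[...,0]<130)&(h[...,1]>120)&(abs(P[...,2]-49)<8)&(P[...,1]>50)
    q=P[m]; print("panel",rect(q),np.median(q[:,2])); A=np.c_[q[:,:2]-CH,np.ones(len(q))]; print("plane",np.linalg.lstsq(A,q[:,2],rcond=None)[0])
    for n in ("relay","spudger","chip_tube"):
        for r in cams.boxes_of(n,"side")[:1]: print(n,r["conf"],w(s,r["point"]))
    cv2.imwrite("pics/lift.png",cv2.resize(np.hstack([c["image"],s["image"]])[:,:,::-1],(800,300)))
```

```text
hit False
t41.9 pos [548.8 132.3  73.8] F [-0.1 -0.5 -0.7] T [ 0.03 -0.    0.03] w47.8 ff35.0 q6 1.97
t43.2 pos [548.9 132.3 139. ] F [-0.2  0.2 -0.1] T [ 0.1   0.02 -0.02] w47.9 ff35.0 q6 1.97
panel [536.81 175.67 129.51 200.98  12.84] 48.47325823364963
plane [-0.    0.   48.47]
spudger 0.52 [720.51 241.74   4.43]
```

View pics/lift.png

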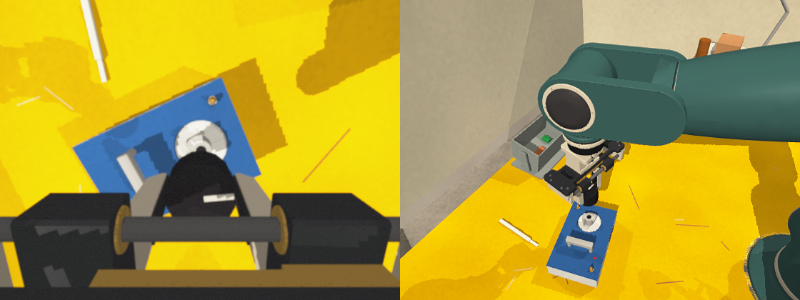

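The cap is in the fingers at (200,185) in the wrist view, about 110 mm up. The socket is bared at (205,140), the panel is flush, and the bystanders in view are undisturbed.

```bash
python3 -c "
from h import *
print(env.close_job())"
```

```text
the job is handed in; nothing more can be done
None
```

The panel is fitted flush and released, the cap is unscrewed and held about 110 mm up in the gripper, and the job was handed in at about 43 s; no verdict came back. The relay, chip tube and bin were not re-measured at the end.

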